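Set the focus knob, then hold the hidden bolt head behind the bracket

TASK

A microscope focus unit is being set and locked: turn its bar knob until the pointed end of the bar lines up with the raised index rib on the ring around it, and let go of it. Then reach down into the narrow gap behind the upright bracket, grip the hexagonal bolt head that the nut runner in front is slowly dragging round (not the round screw beside it), and hold it firmly so that it no longer turns. Finish while still holding the bolt head, with the knob still at its mark and the other things on the table left where they are.

Things in the scene. Friction and masses are not known exactly. Their poses are not given: they have to be found in the camera images.
- focus_unit: White base plate fixed to the table, 250 x 380 mm (x from -145 to 105), top 30 mm above the table; placed and yawed differently each time. Origin on the table; x points away from the robot at yaw 0, y left, z up. The knob is at x 0, y +120 mm; a steel bracket and, behind it, a white back plate stand upright across its right part (centred at y -70 mm).
- gap (a point): Middle of the mouth of the narrow gap, at focus unit x +43, y -70, z 150 mm, level with the top edge of the bracket (8 mm thick, 200 mm wide, back face at x +20 mm). The back plate (14 mm thick, same width, top 135 mm above the table) has its front face at x +66 mm, so the gap is 46 mm wide. Open at the top; low webs close its ends up to 50 mm above the table.
- knob: Black bar knob with vertical axis. Origin on its axis, 30 mm above the table. Disc of radius 26, 10 mm high, with an upright bar 44 long, 12 wide, from 10 to 42 mm above the origin: pinch it across the 12 mm. Its x axis runs along the bar to the pointed end (tip at 28 mm, white line on that half). Stiff (0.05 N m), stays put; starts 0.5 to 1.5 rad short, turn it anticlockwise seen from above.
- index_ring: Flat aluminium ring (fixed, outer radius 46 mm, 4 mm high) on the base around the knob, concentric with it. Origin on the knob's axis at the base's top. Its own x axis points to the one raised index rib (4 mm wide, 8 mm high, radii 30 to 46 mm).
- bolt: Hexagonal steel bolt head, 24 mm across flats, 28 across corners, 14 thick. Origin at its centre, mid-gap: 22 mm behind the bracket, 122 mm above the table, at focus unit y -115 or -25 mm. Its x axis is the bolt axis, along focus unit x; an 18 mm sleeve joins it to the bracket. Dragged round at 0.14 rad/s by 0.05 N m; a 45 N grip at any hexagon angle stops it.
- nut_runner: Fixed tool on the nut in front of the bracket, on the bolt's axis: a cylinder up to 44 mm across, ending 136 mm in front of the bracket's back face, top 144 mm above the table. Origin on the axis at the bracket's back face, 122 mm above the table. It marks which of the two places holds the bolt.
- round_screw: Round steel screw head, 24 mm across, 25 mm long with its sleeve, at the other of the two places in the gap, 90 mm beside the bolt. Not to be gripped. Origin on its axis at the bracket's back face, 122 mm above the table.
- spanner: Bystander: a steel spanner 180 mm long lying on the table; to be left alone.
- screwdriver: Bystander: a screwdriver with a black handle lying on the table behind the focus unit; to be left alone.
- spare_nut: Bystander: a round steel nut, 26 mm across and 10 mm high, lying on the base in front of the knob; to be left alone.
- eyepiece: Bystander: a black microscope eyepiece, 34 mm across and 64 mm high, standing behind the focus unit; to be left alone.
- slide_box: Bystander: a flat slide box 90 x 60 x 35 mm to the left of the focus unit; to be left alone.
- reagent: Bystander: an amber bottle 54 mm across and 120 mm high, standing behind the right part of the focus unit; to be left alone.

How it is judged (in metres and radians):
On the way, in this order (a step that is already met when the one before it is completed fails the run):
1. the knob's pointer stands at the index rib and the knob is let go (angle between the x axis of knob and the x axis of index_ring, either way round below 0.14 rad and contact force between each of the arm, the fingers and knob below 0.1 N), for 0.2 s.
2. the bolt head is gripped in the gap and no longer turns (contact force between the fingers and bolt above 8 N and distance between the grasp point and bolt below 0.022 m and angular speed of bolt below 0.03 rad/s), for 0.3 s.
At the end, for the whole second after the job is handed in: The fingers grip the bolt head (more than 8 N, tool point within 22 mm of the head's centre), the head turns slower than 0.03 rad/s, and the knob's pointer is within 0.14 rad (8 degrees) of the index rib. The program ends while holding (all of step 2 and angle between the x axis of knob and the x axis of index_ring, either way round below 0.14 rad); the arm keeps its last pose, push and grip.
It fails at once if one of the other things on the table is moved more than 30 mm (distance of any of spanner, screwdriver, spare_nut, eyepiece, slide_box, reagent from where it was at the start of the episode above 0.03 m).
It also fails if it takes over 48 s, if anything falls off the work surface, if the arm or the gripper's body presses on something with over 40 N, if the wrist force passes 120 N, or if a joint passes its speed limit or range.

ROBOT

A 7-joint arm with a two-finger parallel gripper is mounted at the origin on the work surface. World frame = base frame: x ahead of the robot, y to its left, z up, the work surface at z = 0. Lengths are in m, angles in degrees, forces in N, time in s.
With the tool pointing down it reaches from about 0.425 to 0.875 m from the base axis. Payload 8.4 kg.
Tool frame: the origin (TCP) lies between the finger pads, 19 mm behind the fingertips; this is the grasp point; z points along the fingers, y is the line along which they close (so a half turn about z gives the same grasp; the last joint's range is limited). The gripper opens to 87 mm and grips with 3 to 60 N. Pads are 19 mm wide; open, the fingers measure 117 mm over their backs; the gripper's body (75 mm by 190 mm) begins 51 mm behind the grasp point.
Start: joints at [-72.892, 19.091, 2.286, 83.961, -0.768, 76.965, -3.352], TCP at [0.252, 0.599, 0.241] pointing down, gripper open.
Joint ranges: [-147.57, 147.57], [-21.85, 119.76], [-74.77, 79.35], [14.55, 137.4], [-85.83, 265.84], [4.83, 119.75], [-152.11, 152.11]. Speed limits (degrees/s): [127.2, 127.2, 159.86, 159.86, 180, 180, 180].

INTERFACE

Orientations are given as a 3x3 rotation matrix whose columns are the frame's x, y, z axes.
In Python, from workcell import bot, snapshot gives the robot as it stands.
- The arm moves only by the tool arm_command, never from a script. Its arguments are lists of equal length, an entry for each row: "slide": the shift along the world's x, y, z in m, a list of three; "turn": the turn, a rotation vector about the world's x, y, z in degrees, a list of three. In form: {"slide": [[x, y, z], ...], "turn": [[wx, wy, wz], ...]}. A call has 1 to 12 rows; each row shifts and turns the commanded pose from where the row before left it; what a row does not reach is not made up. A row lasts 1/8 s, in which the tool goes at most 62.5 mm and 10.7 degrees, less where a joint would pass 70% of its speed; a pose out of reach is approached as far as the arm can. A call with a gripper value outside its range is refused whole. "gripper" is the finger opening in m, from 0 to 0.087, set as the call begins (left out, the last holds). The fingers move at their own pace and stop on an object; the grip force is fixed at half the most. Time passes only in rows, so rows that do not move let the fingers close. It gives the time, the measured TCP pose, the force, the opening and the grip force at its end, in the units of the state.
- bot.get_state(): the state, without advancing time (a new reading comes with each control period).
- snapshot(name): name is "scene" or "top" or "wrist"; returns a dict with "frame" (420x560x3 uint8, red, green, blue), "z_map" (420x560 float32, m along the optical axis (not along the pixel's ray), 0 where there is no reading), "fx", "fy", "cx", "cy" (pixels), "R" (3x3) and "t" (3): a world point X has camera coordinates R X + t. Camera axes: x right, y down, z forward; pixel columns grow to the right and rows downward; lengths in m; the calibration is good to about 2 mm. A picture is of the moment at which its call begins.
- bot.hand_in(): hands the job in; it is judged then, once.
The state is a dict: "t": time; "qpos": joint angles; "qd": joint speeds; "joint_efforts": joint torques, N m; "ee_pos": TCP position; "tool_rot": TCP orientation; "wrist_force": force on the tool from outside, world axes, zero at the start; "torque": the same for the moment, N m; "finger_gap": finger opening in m; "finger_force": force on a finger pad.
Only numpy, scipy, OpenCV 4.12 (cv2) and the standard library are available. Lean on these libraries where they do the work, as an engineer would, in place of code of your own. Each camera call takes 0.05 s, during which the arm holds its last target. There are 200 camera calls.

## Working session

There is one attempt and no reset: what is moved stays moved. The work goes in short steps, Python scripts to look and compute and a tool call to move; the robot and the scene stay as the last step left them, time stands still between calls to the robot, and variables do not carry over. Pictures are saved under pics/ and viewed, at most 10 in all, crops included, and the job is handed in when it is done.

Besides the shell and the picture viewer there is one more tool, called after "Emit:" by a JSON object that holds its "method" and its "body". arm_command: Moves the arm, as the interface text tells. Its arguments: {"type":"object","properties":{"slide":{"type":"array","items":{"type":"array","items":{"type":"number"}}},"turn":{"type":"array","items":{"type":"array","items":{"type":"number"}}},"gripper":{"type":"number"}},"required":["slide","turn"]}

```bash
mkdir -p pics; ls; cat > h.py <<'E'
import numpy as np,cv2
from workcell import bot,snapshot
def cloud(s):
    z=s["z_map"];v,u=np.mgrid[:z.shape[0],:z.shape[1]]
    P=np.stack([(u-s["cx"])/s["fx"]*z,(v-s["cy"])/s["fy"]*z,z],-1)
    return (P-s["t"])@s["R"]
def ray(s,u,v,h):
    d=np.array([(u-s["cx"])/s["fx"],(v-s["cy"])/s["fy"],1])@s["R"];c=-s["R"].T@s["t"]
    return c+d*(h-c[2])/d[2]
def save(s,n): 
    np.savez("pics/"+n+".npz",**s); cv2.imwrite("pics/"+n+".png",s["frame"][:,:,::-1])
E
python3 - <<'E'
from h import *
for n in("scene","top"):
    s=snapshot(n);save(s,n);print(n,-np.array(s["R"]).T@s["t"],s["fx"])
E
```

```text
pics
scene [ 0.83951041 -0.33272023  0.68369966] 379.354306227081
top [0.43869735 0.0391822  1.03603883] 461.2150910446308
```

View pics/top.png

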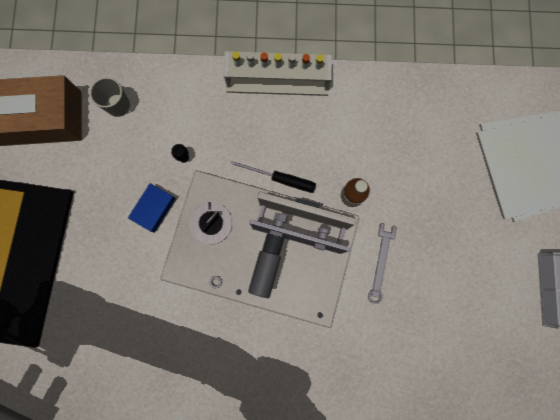

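View pics/scene.png

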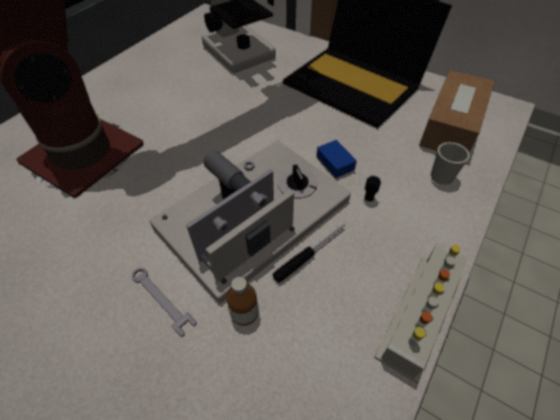

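The top view shows the focus unit with corners at about (195,171), (358,214), (332,326) and (162,280), and the knob at (211,223). The runner, at (267,265), lines up with the left head at (280,220), so the bolt is at y -25. The spare nut is at (216,282) and the screwdriver lies behind the plate.

```bash
python3 - <<'E'
from h import *
s=dict(np.load("pics/top.npz"));P=cloud(s);z=P[...,2]
v,u=np.mgrid[:420,:560];roi=(u>150)&(u<370)&(v>160)&(v<335)
m=(roi&(z>.02)&(z<.16)).astype(np.uint8)
m=cv2.morphologyEx(m,cv2.MORPH_OPEN,np.ones((5,5)))
n,l,st,_=cv2.connectedComponentsWithStats(m);k=1+st[1:,4].argmax();print(st[1:])
m2=(l==k)&(z<.045)
r=cv2.minAreaRect(P[m2][:,:2].astype(np.float32));print(r,cv2.boxPoints(r))
a=roi&(z>.143)&(z<.16); print(cv2.fitLine(P[a][:,:2].astype(np.float32),cv2.DIST_HUBER,0,.01,.01).ravel(),a.sum(),P[a][:,:2].mean(0), cv2.minAreaRect(P[a][:,:2].astype(np.float32)))
k=(roi&(u<240)&(z>.055)&(z<.085)&(v>195)&(v<245)); print("knob",k.sum(),P[k].mean(0),u[k].mean(),v[k].mean())
c=s["frame"][190:260,175:250,::-1];cv2.imwrite("pics/k.png",cv2.resize(c,None,fx=7,fy=7,interpolation=2))
E
```

```text
[[  161   171   197   156 20030]
 [  273   173    42    18   325]
 [  341   178    28    28   599]
 [  151   186    21    40   554]]
((0.4973765015602112, 0.0742805004119873), (0.380591481924057, 0.25013282895088196), 75.66382598876953) [[ 0.3290854  -0.07912157]
 [ 0.571429   -0.14105715]
 [ 0.6656676   0.22768258]
 [ 0.423324    0.28961813]]
[0.20265554 0.9792501  0.51437455 0.02462308] 662 [0.49115763 0.01739173] ((0.4535776376724243, 0.013136394321918488), (0.19932015240192413, 0.1348249614238739), 75.65312957763672)
knob 160 [0.54691365 0.18361882 0.07011417] 208.60625 220.5375
```

View pics/k.png

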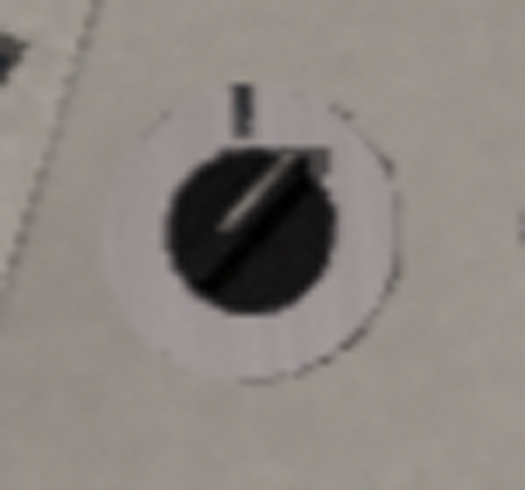

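The crop shows the rib at about (242,110) and the ring centred at about (252,233). The bar's white line runs from (222,230) to the tip at about (292,153), so the knob needs roughly 47° anticlockwise.

Pinching all the way round would bring the gripper body into the bracket end. I'll push the bar instead, using the side of the closed fingers held parallel to the target direction.

```bash
python3 - <<'E'
from h import *
s=dict(np.load("pics/top.npz"))
f=lambda x,y,h:ray(s,175+x/7-.43,190+y/7-.43,h)[:2]
c=f(252,233,.034);r=f(242,110,.038);a=f(222,230,.072);b=f(292,153,.072)
K=np.array([.5465,.1856]);A=lambda d:np.degrees(np.arctan2(d[1],d[0]))
print(c,r,A(r-c),A(r-K),A(b-a),a,b)
st=bot.get_state();R=np.array(st["tool_rot"]);print(st["ee_pos"],R.round(3),A(R[:2,1]),st["wrist_force"],st["finger_gap"])
E
```

```text
[0.54599407 0.18454368] [0.58387822 0.18896833] 6.661641472114891 5.149290342172383 -39.707274337458884 [0.54260001 0.18798328] [0.56630302 0.16829959]
[0.25165278 0.59888904 0.24045698] [[-0.922  0.387 -0.   ]
 [ 0.387  0.922 -0.001]
 [-0.    -0.001 -1.   ]] 67.20653448803694 [ 1.24749612 -0.75531284 -0.39958195] 0.08701051969062842
```

Emit:
{"method": "arm_command", "body": {"slide": [[0.028,-0.0409,0],[0.028,-0.0409,0],[0.028,-0.0409,0],[0.028,-0.0409,0],[0.028,-0.0409,0],[0.028,-0.0409,0],[0.028,-0.0409,0],[0.028,-0.0409,0],[0.028,-0.0409,0],[0.028,-0.0409,0],[0.028,-0.0409,0],[0,0,0]], "turn": [[0,0,-5.56],[0,0,-5.56],[0,0,-5.56],[0,0,-5.56],[0,0,-5.56],[0,0,-5.56],[0,0,-5.56],[0,0,-5.56],[0,0,-5.56],[0,0,-5.56],[0,0,-5.56],[0,0,0]], "gripper": 0}}

```text
t: 1.6
ee_pos: [0.5614, 0.1446, 0.241]
tool_rot: [[-0.097, 0.995, 0.0], [0.995, 0.097, -0.002], [-0.002, 0.0, -1.0]]
wrist_force: [-0.5, -0.2, 0.1]
finger_gap: 0.0007
finger_force: 0.0
```

```bash
python3 - <<'E'
from h import *
s=snapshot("wrist");save(s,"w1");print(-np.array(s["R"]).T@s["t"],s["fx"],bot.get_state()["qpos"])
E
```

```text
[0.55316255 0.22467396 0.38478705] 377.2287314380864 [-43.11299215  11.33539024  27.77281808  95.30797548  -5.40818837
  74.74256412  -8.52613474]
```

View pics/w1.png

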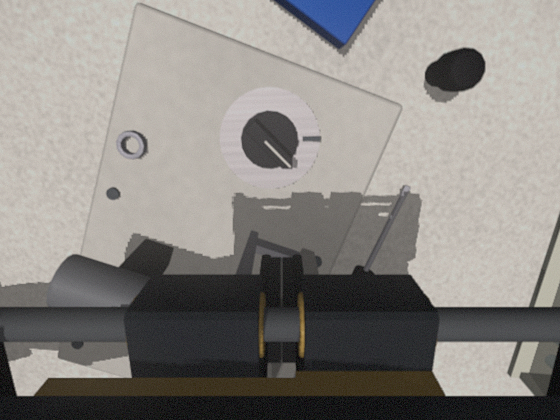

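The wrist view shows the ring centre at (271,138), the rib at (312,139) and the white line from (265,141) to (291,166). The gripper's body is long along its closing line.

```bash
python3 - <<'E'
from h import *
s=dict(np.load("pics/w1.npz"));A=lambda d:np.degrees(np.arctan2(d[1],d[0]))
g=cv2.cvtColor(s["frame"],cv2.COLOR_RGB2HSV);v=g[...,2]
m=((v>165)).astype(np.uint8);m[:,:200]=0;m[:,340:]=0;m[:70]=0;m[200:]=0
n,l,st,ce=cv2.connectedComponentsWithStats(m);print(st[st[:,4]>100])
d=np.zeros_like(m);d[95:185,225:320]=(v[95:185,225:320]<75);n,l,st,ce=cv2.connectedComponentsWithStats(d);print(st[st[:,4]>10],ce[st[:,4]>10])
c=ray(s,271,138,.034);r=ray(s,313,138.5,.038);a=ray(s,265,141,.072);b=ray(s,291,166,.072)
print(c,A(r-c),A(b-a),a,b,bot.get_state()["ee_pos"])
E
```

```text
[[     0      0    560    420 220491]
 [   200     70    140    130  14519]
 [   314     70     26     10    139]]
[[     0      0    560    420 233272]
 [   242    112     56     56   1928]] [[279.58099558 210.06889811]
 [269.70020747 140.66804979]]
[0.54725125 0.1876117  0.034     ] 5.582219711024147 -38.25279199839591 [0.54321713 0.18873002 0.072     ] [0.56660303 0.17029221 0.072     ] [0.56028011 0.1473556  0.24086209]
```

Emit:
{"method": "arm_command", "body": {"slide": [[0.001,0.002,-0.0435],[0,0,-0.0435],[0,0,-0.0435],[0,0,-0.0435],[0,0,0],[0,0,0]], "turn": [[0,0,0],[0,0,0],[0,0,0],[0,0,0],[0,0,0],[0,0,0]]}}

```text
t: 2.4
ee_pos: [0.5613, 0.1522, 0.0687]
tool_rot: [[-0.107, 0.994, 0.001], [0.994, 0.107, 0.001], [0.001, 0.001, -1.0]]
wrist_force: [0.5, -0.1, 0.2]
finger_gap: 0.0005
finger_force: 0.0
```

```bash
python3 - <<'E'
from h import *
s=snapshot("wrist");save(s,"w2");print(bot.get_state()["ee_pos"],bot.get_state()["wrist_force"])
E
```

```text
[0.56182005 0.15221388 0.0692698 ] [-0.74023728  0.42228988  0.45108753]
```

View pics/w2.png

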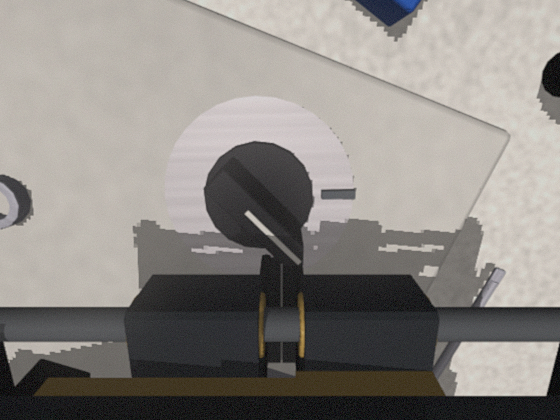

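The wrist view now shows the closed fingertips at (281,262), just right of the bar tip at (300,262), with the rib at (338,194). I'll push.

Emit:
{"method": "arm_command", "body": {"slide": [[-0.0004,0.004,0],[-0.0004,0.004,0],[-0.0004,0.004,0],[-0.0004,0.004,0],[0,0,0],[0,0,0]], "turn": [[0,0,0],[0,0,0],[0,0,0],[0,0,0],[0,0,0],[0,0,0]]}}

```text
t: 3.2
ee_pos: [0.5644, 0.1636, 0.0694]
tool_rot: [[-0.101, 0.995, 0.01], [0.995, 0.101, -0.002], [-0.003, 0.01, -1.0]]
wrist_force: [16.3, -11.1, -4.0]
finger_gap: 0.0008
finger_force: 7.7
```

```bash
python3 - <<'E'
from h import *
s=snapshot("wrist");save(s,"w3");print(bot.get_state()["ee_pos"],bot.get_state()["wrist_force"])
E
```

```text
[0.5644258  0.16359633 0.0694178 ] [ 15.26010603 -11.48418978  -3.91638038]
```

View pics/w3.png

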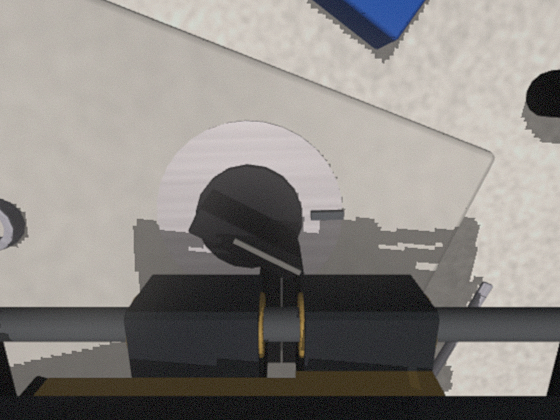

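The line now runs from (235,240) to (300,272), about 17° further round, but the tip is dragging the finger forward. I'll move along with it.

Emit:
{"method": "arm_command", "body": {"slide": [[0.005,0,0],[0.0015,0.003,0],[0.001,0.003,0],[0,0.001,0],[0,0,0],[0,0,0]], "turn": [[0,0,0],[0,0,0],[0,0,0],[0,0,0],[0,0,0],[0,0,0]]}}

```text
t: 4.0
ee_pos: [0.5689, 0.1732, 0.0686]
tool_rot: [[-0.104, 0.995, 0.004], [0.995, 0.104, -0.0], [-0.001, 0.004, -1.0]]
wrist_force: [6.5, -4.8, 1.4]
finger_gap: 0.0008
finger_force: 3.1
```

```bash
cat >> h.py <<'E'
def knob(n):
    s=snapshot("wrist");save(s,n);e=bot.get_state();print(np.round(e["ee_pos"],4),np.round(e["wrist_force"],1))
    g=s["frame"].astype(int);P=cloud(s);K=np.array([.547,.1865])
    r=np.hypot(*(P[...,:2]-K).transpose(2,0,1))
    m=(P[...,2]>.066)&(P[...,2]<.078)&(r<.033)&(g.min(-1)>100)
    if m.sum()>5:
        v,u=np.nonzero(m);d=cv2.fitLine(P[m][:,:2].astype(np.float32),cv2.DIST_HUBER,0,.01,.01).ravel()
        print("line deg",np.degrees(np.arctan(d[1]/d[0])),m.sum(),u.min(),u.max(),v.min(),v.max(),d[2:])
    q=(P[...,2]<.045)&(P[...,2]>.03)&(r>.031)&(r<.045)&(g.max(-1)<120)&(P[...,0]>.57)
    v,u=np.nonzero(q);
    if len(u): c=np.median(P[q],0)[:2]-K;print("rib",q.sum(),np.median(u),np.median(v),np.degrees(np.arctan2(c[1],c[0])))
E
python3 -c "
from h import *
knob('w4')"
```

```text
[0.5689 0.1732 0.0687] [ 6.5 -5.4  0.4]
line deg 11.657798 222 221 293 259 268 [0.55723894 0.18833105]
rib 1163 315.0 248.0 -6.471508372507029
```

View pics/w4.png

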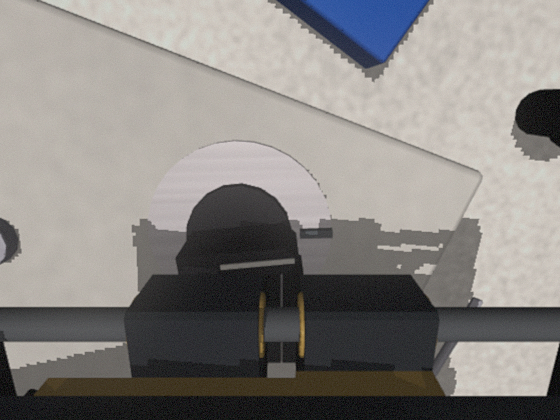

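The line now runs from (220,268) to (294,261) and the rib is at (316,233), so the knob is a few degrees past the mark. I'll back off and check from above.

Emit:
{"method": "arm_command", "body": {"slide": [[0.001,-0.012,0],[0.001,-0.008,0],[0,0,0.04],[0,0,0.04],[0,0,0.04],[0,0,0],[0,0,0]], "turn": [[0,0,0],[0,0,0],[0,0,0],[0,0,0],[0,0,0],[0,0,0],[0,0,0]]}}

```text
t: 4.92
ee_pos: [0.5682, 0.1542, 0.1867]
tool_rot: [[-0.105, 0.994, -0.001], [0.994, 0.105, 0.0], [0.0, -0.001, -1.0]]
wrist_force: [-0.2, 0.2, -0.5]
finger_gap: 0.0005
finger_force: 0.0
```

```bash
python3 -c "
from h import *
knob('w5')
s=dict(np.load('pics/w5.npz'))
c=s['frame'][100:240,180:370,::-1];cv2.imwrite('pics/k5.png',cv2.resize(c,None,fx=4,fy=4,interpolation=2))"
```

```text
[0.5679 0.1541 0.1861] [-1.1 -0.1 -0.1]
line deg 12.567842 178 227 295 163 179 [0.55940884 0.18866198]
rib 163 303.0 160.0 5.91861572113512
```

View pics/k5.png

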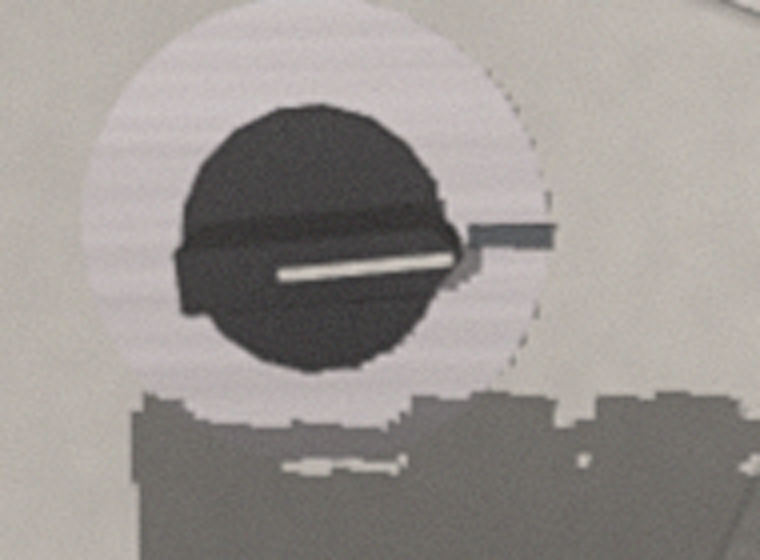

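The bar's line from (280,275) to (452,259) in the crop is about 5.5° past the rib at (511,237). That is too close to the limit, so I'll nudge the tail left a little with the same finger face.

Emit:
{"method": "arm_command", "body": {"slide": [[-0.018,0.0005,0],[-0.018,0.0005,0],[0,0,-0.04],[0,0,-0.04],[0,0,-0.038],[0,0,0],[-0.0004,0.004,0],[-0.0004,0.004,0],[-0.0003,0.003,0],[0,0,0],[0,0,0]], "turn": [[0,0,0],[0,0,0],[0,0,0],[0,0,0],[0,0,0],[0,0,0],[0,0,0],[0,0,0],[0,0,0],[0,0,0],[0,0,0]]}}

```text
t: 6.35
ee_pos: [0.5316, 0.1664, 0.0694]
tool_rot: [[-0.105, 0.994, 0.0], [0.994, 0.105, 0.0], [0.0, 0.0, -1.0]]
wrist_force: [0.7, -0.2, 1.0]
finger_gap: 0.0005
finger_force: 0.0
```

```bash
python3 -c "
from h import *
knob('w6')"
```

```text
[0.5316 0.1664 0.0694] [-1.  -0.  -0.5]
line deg 10.729473 237 315 392 247 261 [0.55765206 0.18831623]
rib 935 390.0 240.0 -4.158919456057444
```

Emit:
{"method": "arm_command", "body": {"slide": [[0,0.001,0],[0,0.001,0],[0,0.001,0],[0,0,0],[0,0,0]], "turn": [[0,0,0],[0,0,0],[0,0,0],[0,0,0],[0,0,0]]}}

```text
t: 7.02
ee_pos: [0.5313, 0.1677, 0.0691]
tool_rot: [[-0.104, 0.995, -0.001], [0.995, 0.104, -0.002], [-0.002, -0.001, -1.0]]
wrist_force: [-2.5, -6.2, 3.7]
finger_gap: 0.0005
finger_force: 2.9
```

```bash
cat >>h.py <<'E'
def line(n):
    s=dict(np.load("pics/"+n+".npz"));g=s["frame"].astype(int);P=cloud(s);K=np.array([.547,.1865])
    m=(P[...,2]>.068)&(np.hypot(*(P[...,:2]-K).transpose(2,0,1))<.035)&(g.min(-1)>110)
    k,l,st,ce=cv2.connectedComponentsWithStats(m.astype(np.uint8));i=1+st[1:,4].argmax()
    (c,wh,a)=cv2.minAreaRect(np.argwhere(l==i)[:,::-1].astype(np.float32))
    b=cv2.boxPoints((c,wh,a));d=b[1]-b[0] if np.linalg.norm(b[1]-b[0])>np.linalg.norm(b[2]-b[1]) else b[2]-b[1]
    d=d/np.linalg.norm(d)*30*np.sign(d[0]);q=ray(s,*(c+d),.072)-ray(s,*(c-d),.072)
    print(n,"line",np.degrees(np.arctan2(q[1],q[0])),c,wh)
E
python3 -c "
from h import *
knob('w7')
for n in ('w1','w4','w5','w6','w7'): line(n)"
```

```text
[0.5313 0.1677 0.0691] [-3.3 -6.6  3.8]
line deg 7.3096986 229 315 387 259 264 [0.5571375 0.1875876]
rib 758 392.0 238.0 -0.972327486474588
w1 line -39.49104452608047 (276.25, 156.75) (39.59798049926758, 7.77817440032959)
w4 line 53.431812452442756 (281.5, 261.5) (1.4142135381698608, 0.0)
w5 line 11.58549710633568 (270.542724609375, 166.4483184814453) (3.6501505374908447, 43.375160217285156)
w6 line 0.0 (373.0, 255.0) (2.0, 2.0)
w7 line 0.0 (379.0, 261.0) (2.0, 2.0)
```

Emit:
{"method": "arm_command", "body": {"slide": [[0.001,-0.012,0],[0.001,-0.008,0],[0,0,0.045],[0,0,0.045],[0.018,0,0.045],[0.018,0,0],[0,0,0],[0,0,0]], "turn": [[0,0,0],[0,0,0],[0,0,0],[0,0,0],[0,0,0],[0,0,0],[0,0,0],[0,0,0]], "gripper": 0}}

```text
t: 8.07
ee_pos: [0.5688, 0.149, 0.2034]
tool_rot: [[-0.105, 0.994, -0.002], [0.994, 0.105, -0.001], [-0.0, -0.002, -1.0]]
wrist_force: [0.3, 0.3, -0.5]
finger_gap: 0.0003
finger_force: 0.0
```

```bash
python3 -c "
from h import *
knob('w8');line('w8')
s=dict(np.load('pics/w8.npz'));P=cloud(s)
# bracket top edge / gap check, from top view clouds
t=dict(np.load('pics/top.npz'));Q=cloud(t);O=np.array([.5168,.0693]);x=np.array([.9689,-.2475]);y=np.array([.2475,.9689])
for n,C in (('top',Q),('w8',P)):
    X=(C[...,:2]-O)@x;Y=(C[...,:2]-O)@y;Z=C[...,2]
    for nm,m in (('bracket',(Z>.143)&(Z<.156)&(Y<28)&(Y>-.18)&(abs(X-.016)<.02)),('back',(Z>.128)&(Z<.14)&(abs(X-.073)<.02)&(Y<.04)&(Y>-.18))):
        if m.sum()>5: print(n,nm,m.sum(),np.percentile(X[m],[3,50,97]),np.percentile(Y[m],[1,99]))
    h=(Z>.11)&(Z<.138)&(X>.03)&(X<.055)&(Y>-.15)&(Y<.02)
    for lo,hi in((-.07,.02),(-.15,-.07)):
        q=h&(Y>lo)&(Y<hi)
        if q.sum()>3: print('head',lo,q.sum(),np.median(Y[q]),np.percentile(Z[q],95),np.percentile(X[q],[5,95]))
"
```

```text
[0.5687 0.1491 0.2035] [ 0.1 -0.6  0.4]
line deg 7.6813345 164 229 295 154 165 [0.55059016 0.18646808]
rib 88 307.5 149.0 6.707675969265502
w8 line 7.7759590998034955 (271.50384521484375, 156.13223266601562) (3.410290002822876, 41.09987258911133)
top bracket 462 [0.01176067 0.0153866  0.0195193 ] [-0.16752706  0.0282645 ]
top back 732 [0.06584692 0.07219131 0.07922162] [-0.16708577  0.02740311]
head -0.07 117 -0.025345894660958473 0.1361481660334886 [0.03124261 0.04794161]
head -0.15 82 -0.11476513774780643 0.13383748908412083 [0.03088026 0.0437531 ]
w8 back 202 [0.0657629  0.06806571 0.07290551] [-0.00839123  0.0086045 ]
```

The knob sits at about 7.7° with the rib at about 6°, which is good. Moving over the bolt head now.

Emit:
{"method": "arm_command", "body": {"slide": [[-0.0022,-0.0143,0.002],[-0.0022,-0.0143,0.002],[-0.0022,-0.0143,0.002],[-0.0022,-0.0143,0],[-0.0022,-0.0143,0],[-0.0022,-0.0143,0],[-0.0022,-0.0143,0],[-0.002,-0.0143,0],[0,0,0],[0,0,0],[0,0,0]], "turn": [[0,0,8.7],[0,0,8.7],[0,0,8.7],[0,0,8.7],[0,0,8.7],[0,0,8.7],[0,0,8.7],[0,0,8.7],[0,0,0],[0,0,0],[0,0,0]], "gripper": 0.066}}

```text
t: 9.5
ee_pos: [0.5521, 0.0358, 0.2101]
tool_rot: [[-0.969, 0.249, -0.0], [0.249, 0.969, 0.0], [0.0, 0.0, -1.0]]
wrist_force: [0.1, 0.6, -0.4]
finger_gap: 0.0662
finger_force: 0.0
```

```bash
python3 -c "
from h import *
e=bot.get_state();R=np.array(e['tool_rot']);print(e['ee_pos'],np.degrees(np.arctan2(R[1,1],R[0,1])),e['finger_gap'])
s=snapshot('wrist');save(s,'w9')"
```

```text
[0.55210382 0.03582009 0.21008468] 75.60008794290287 0.06616527669588897
```

View pics/w9.png

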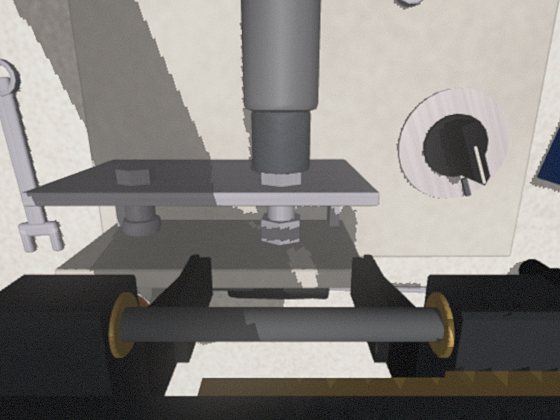

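The wrist view shows the hex head at (280,230), centred between the open fingers at (200,270) and (365,270), and the knob still lined up with its rib. Descending into the gap.

Emit:
{"method": "arm_command", "body": {"slide": [[-0.001,-0.001,-0.03],[0,0,-0.03],[0,0,-0.029],[0,0,0],[0,0,0]], "turn": [[0,0,0],[0,0,0],[0,0,0],[0,0,0],[0,0,0]]}}

```text
t: 10.18
ee_pos: [0.5518, 0.0341, 0.1223]
tool_rot: [[-0.969, 0.248, 0.001], [0.248, 0.969, 0.0], [-0.001, 0.0, -1.0]]
wrist_force: [-0.1, -1.3, 0.1]
finger_gap: 0.066
finger_force: 0.0
```

Emit:
{"method": "arm_command", "body": {"slide": [[0,0,0],[0,0,0],[0,0,0],[0,0,0],[0,0,0],[0,0,0],[0,0,0],[0,0,0]], "turn": [[0,0,0],[0,0,0],[0,0,0],[0,0,0],[0,0,0],[0,0,0],[0,0,0],[0,0,0]], "gripper": 0}}

```text
t: 11.18
ee_pos: [0.5517, 0.0356, 0.1214]
tool_rot: [[-0.969, 0.247, 0.001], [0.247, 0.969, 0.002], [-0.001, 0.002, -1.0]]
wrist_force: [0.8, 5.3, -0.7]
finger_gap: 0.0247
finger_force: 29.4
```

Emit:
{"method": "arm_command", "body": {"slide": [[0,0,0],[0,0,0],[0,0,0],[0,0,0],[0,0,0],[0,0,0],[0,0,0],[0,0,0]], "turn": [[0,0,0],[0,0,0],[0,0,0],[0,0,0],[0,0,0],[0,0,0],[0,0,0],[0,0,0]]}}

```text
t: 12.18
ee_pos: [0.5517, 0.0356, 0.1214]
tool_rot: [[-0.969, 0.247, 0.001], [0.247, 0.969, 0.002], [-0.001, 0.002, -1.0]]
wrist_force: [2.5, 4.5, -1.3]
finger_gap: 0.0249
finger_force: 29.4
```

Emit:
{"method": "arm_command", "body": {"slide": [[0,0,0],[0,0,0],[0,0,0],[0,0,0],[0,0,0],[0,0,0],[0,0,0],[0,0,0],[0,0,0],[0,0,0],[0,0,0],[0,0,0]], "turn": [[0,0,0],[0,0,0],[0,0,0],[0,0,0],[0,0,0],[0,0,0],[0,0,0],[0,0,0],[0,0,0],[0,0,0],[0,0,0],[0,0,0]]}}

```text
t: 13.68
ee_pos: [0.5516, 0.0356, 0.1214]
tool_rot: [[-0.969, 0.247, 0.001], [0.247, 0.969, 0.002], [-0.001, 0.002, -1.0]]
wrist_force: [1.2, 4.6, -1.1]
finger_gap: 0.0244
finger_force: 29.4
```

```bash
python3 -c "
from h import *
e=bot.get_state();print(e['ee_pos'],e['finger_gap'],e['finger_force'],e['wrist_force'],e['torque'])"
```

```text
[0.55164258 0.03560683 0.12141162] 0.024387334656947264 29.434164189733565 [ 1.24839886  4.63723169 -1.0510981 ] [ 1.14019033 -0.37968458  0.03313322]
```

```bash
python3 -c "
from h import *
print(bot.hand_in())"
```

```text
the job is handed in; nothing more can be done
None
```

The job is handed in at about 14 s of the 48 s; the hand-in call gave no verdict. The knob measured about 2° from the index rib and is let go. The bolt head is held with about 29 N, and its finger gap stayed steady at about 24.5 mm for 2.5 s, so it no longer turns.

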